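Hang the cutting board on the two pegs of the camp stand

TASK

Take the wooden cutting board out of the draining rack and hang it up on the hanging stand: both of its holes over the two pegs, pushed back flat against the batten and resting level on the pegs, then let go. Feel the holes onto the pegs gently, without forcing the board against the stand, and leave the other things on the table and in the rack where they are.

Things in the scene. Friction and masses are not known exactly. Their poses are not given: they have to be found in the camera images.
- board_handle (a point): Handle of the pale wooden cutting board, which stands on edge in a slot of the draining rack. Handle 50 mm wide, 60 mm tall, 14 mm thick, rising from the middle of the board's top edge; made to be pinched through its thickness from above. Point: its centre, 30 mm below its top, 180 mm above the board's lower edge. Axes: x normal to the faces, y along the width, z up.
- board_holes (a point): Same board (200 mm wide, 150 mm tall without handle, 14 mm thick, about 0.3 kg): the point half-way between its two round through holes, mid-thickness, 128 mm above the lower edge, 52 mm below the handle's centre. Holes 18 mm in diameter, centres 70 mm either side of this point along y. Both faces are alike.
- board: Same board: the middle of its lower edge, mid-thickness; same axes.
- drainer: Wooden draining rack, fixed, 230 mm (x) by 150 mm (y): two bars along x, tops 30 mm above the table, with upright dowels to 90 mm above the table that leave slots 18 mm wide. Board and plate stand on the bars in two slots 78 mm apart, at x = -52 and +26 mm, either way round. Origin: centre of its underside.
- stand: Hanging stand, fixed. Origin: on the table, midway between its posts; z up; its pegs point along its -x. Base plate x = -75 to +45 mm, 270 (y) by 10 mm, two posts 195 mm high at y = +105 and -105 mm, a rest bar 53 to 77 mm up and above it the peg batten, 250 mm wide, 32 mm tall. Front faces of both bars at x = -20 mm. Hung home, the board's middle plane is at x = -27 mm.
- plate: Bystander: white enamelled plate, 150 mm across and 14 mm deep, standing on edge in a slot of the draining rack; top about 171 mm above the table. Origin: its centre.
- mug: Bystander: red thermal mug with black twist cap, 80 mm across, 113 mm tall. Origin: centre of its underside.
- tin: Bystander: flat aluminium tin with a click lid, 88 by 63 by 48 mm. Origin: centre of its underside.
- kettle: Bystander: stainless camping kettle, 156 mm across, 170 mm tall with its bail handle up. Origin: centre of its underside.
- bowl: Bystander: grey collapsible silicone bowl, 160 mm across, 56 mm tall. Origin: centre of its underside.
- cup: Bystander: white cup with a handle, 84 mm across, 75 mm tall. Origin: centre of its underside.
- spoon: Bystander: pale wooden spoon, about 200 mm long, lying flat on the table.
- pegs_nominal (a point): Nominal mid-point of the two peg tips: 56 mm ahead of the stand's origin (x = -56 mm), 160 mm above the table; axes of the stand. The batten is clamped in slots by wing nuts, set by eye: the real pair of pegs, level and 140 mm apart, stands anywhere up to 9 mm higher or lower and up to 9 mm to either side of this, which is not measured. The clamps hold firm.
- stand_face (a point): Nominal middle of the batten's front face, 36 mm behind the peg tips. The two level wooden pegs stick out from it: neck 9 mm in diameter and 26 mm long, then a head 15 mm in diameter and 10 mm long, its last 3 mm tapering to an 11 mm flat tip. Once home, the board sinks about 4.5 mm so that its holes rest on the necks, behind the heads.
Not all that is in view belongs to the job. What is meant by the board is not black or turquoise, and is the larger of those in its own colour.

How it is judged:
By the outcome, as a careful person would: the job done as asked, in the order asked, and still so for the second after the job is handed in, with the robot touching nothing.
It also fails if it takes over 64 s, if anything falls off the work surface, if the arm or the gripper's body presses on something with over 40 N, if the wrist force passes 120 N, or if a joint passes its speed limit or range.

ROBOT

A 6-joint arm with a two-finger parallel gripper is mounted at the origin on the work surface. World frame = base frame: x ahead of the robot, y to its left, z up, the work surface at z = 0. Lengths are in m, angles in rad, forces in N, time in s.
With the tool pointing down it reaches from about 0.375 to 0.975 m from the base axis. Payload 3.8 kg.
Tool frame: the origin (TCP) lies on the centre line of the jaws, within the pads' length; the fingertips stand 11 mm ahead of it and the grasp point (between the pads) lies 8 mm behind it; z points along the fingers, y is the line along which they close (so a half turn about z gives the same grasp; the last joint's range is limited). The gripper opens to 85 mm and grips with 20 to 120 N. Pads are 22 mm wide; open, the fingers measure 114 mm over their backs; the gripper's body (76 mm by 85 mm) begins 54 mm behind the grasp point. The pads swing forward as they close: fully open they stand 13 mm farther back than shut.
Start: joints at [-1.184, 0.264, 1.604, -0, 1.274, -0.037], TCP at [0.278, -0.615, 0.242] pointing down, gripper open.
Joint ranges: [-2.63, 2.63], [-0.94, 2.18], [0.31, 2.57], [-1.31, 4.45], [0, 2.66], [-2.55, 2.55]. Speed limits (rad/s): [2.57, 2.57, 3.14, 3.14, 3.14, 3.14].

INTERFACE

Orientations are given as a unit quaternion [x, y, z, w].
In Python, from bench import env gives the robot as it stands.
- The arm moves only by the tool apply_moves, never from a script. Its argument "moves" is a list that holds one entry, the list of rows, each a list of 7 numbers: the shift along the tool's x, y, z in mm, then the turn, a rotation vector about the tool's x, y, z in degrees, then the finger opening in mm, from 0 to 85.4. A call has 1 to 12 rows; each row is the pose to reach, as a shift and turn from the pose commanded when the call began, along the tool's axes at that moment; what a row does not reach only later rows make up. A row lasts 1/12 s, in which the tool goes at most 41.7 mm and 7.16 degrees, less where a joint would pass 70% of its speed; a pose out of reach is approached as far as the arm can. A call with a gripper value outside its range is refused whole. The fingers move at their own pace and stop on an object; "squeeze" is the grip in N (left out, the last holds). Time passes only in rows, so rows that repeat a pose let the fingers close. It gives the time, the measured TCP pose, the force, the opening and the grip force at its end, in the units of the state.
- env.state(): the state, without advancing time (a new reading comes with each control period).
- env.grab_frame(name): name is "scene" or "top" or "wrist"; returns the picture (420x560x3 uint8, red, green, blue); there is no depth.
- env.calibration(name): a dict with "fx", "fy", "cx", "cy" (pixels), "T" (4x4, takes a point from camera to world coordinates); the wrist camera has in their place "hand_eye" (4x4, takes a point from camera to tool coordinates, whose origin is the TCP and whose axes are the flange's). Camera axes: x right, y down, z forward; pixel columns grow to the right and rows downward; lengths in m; the calibration is good to about 2 mm. A picture is of the moment at which its call begins: read the wrist's pose just before it. calibration takes no time and is no camera call.
- env.sign_off(): hands the job in; it is judged then, once.
The state is a dict: "clock": time; "qpos": joint angles; "qd": joint speeds; "effort": joint torques, N m; "ee_pos": TCP position; "orientation": TCP orientation; "ft_force": force on the tool from outside, world axes, zero at the start; "ft_torque": the same for the moment, N m; "finger_gap": finger opening in m; "grip_force": force on a finger pad.
Only numpy, scipy, OpenCV 4.12 (cv2) and the standard library are available. Lean on these libraries where they do the work, as an engineer would, in place of code of your own. Each camera call takes 0.05 s, during which the arm holds its last target. There are 200 camera calls.

## Working session

There is one attempt and no reset: what is moved stays moved. The work goes in short steps, Python scripts to look and compute and a tool call to move; the robot and the scene stay as the last step left them, time stands still between calls to the robot, and variables do not carry over. Pictures are saved under pics/ and viewed, at most 10 in all, crops included, and the job is handed in when it is done.

Besides the shell and the picture viewer there is one more tool, called after ">>>" as name([rows], argument=value, ...), one row to a line, values as JSON. apply_moves: Moves the arm, as the interface text tells. Its arguments: {"type":"object","properties":{"moves":{"type":"array"},"squeeze":{"type":"number"}},"required":["moves"]}

```bash
mkdir -p pics
python3 - <<'E'
from bench import env
import cv2,numpy as np
np.set_printoptions(precision=4,suppress=True)
for n in ("scene","top"):
    f=env.grab_frame(n); cv2.imwrite(f"pics/{n}0.png",cv2.resize(f[:,:,::-1],(784,588),interpolation=cv2.INTER_CUBIC))
    c=env.calibration(n); print(n,c)
print(env.calibration("wrist")); print(env.state())
E
```

```text
scene {'fx': 464.62871947675984, 'fy': 464.62871947675984, 'cx': 278.6507771591213, 'cy': 214.68787558537772, 'T': array([[ 0.6544,  0.5995, -0.4608,  1.0533],
       [ 0.756 , -0.5076,  0.4133, -0.5249],
       [ 0.0139, -0.6188, -0.7854,  1.1017],
       [ 0.    ,  0.    ,  0.    ,  1.    ]])}
top {'fx': 509.55423448966604, 'fy': 509.55423448966604, 'cx': 281.08795134888925, 'cy': 210.45383501978853, 'T': array([[-0.0208, -0.9959,  0.0884,  0.3793],
       [-0.9995,  0.0186, -0.0253,  0.0061],
       [ 0.0236, -0.0889, -0.9958,  1.5347],
       [ 0.    ,  0.    ,  0.    ,  1.    ]])}
{'fx': 333.8671039439848, 'fy': 333.8671039439848, 'cx': 273.34092619227647, 'cy': 204.75307603262473, 'hand_eye': array([[-0.0001, -0.9473, -0.3203,  0.0822],
       [ 1.    ,  0.0001, -0.0007,  0.0001],
       [ 0.0007, -0.3203,  0.9473, -0.1319],
       [ 0.    ,  0.    ,  0.    ,  1.    ]])}
{'clock': 0.1, 'qpos': array([-1.1839,  0.2647,  1.6052,  0.    ,  1.2737, -0.0369]), 'qd': array([ 0.0019, -0.0034, -0.0016, -0.001 ,  0.001 ,  0.0021]), 'effort': array([  0.0002, -51.6705, -36.859 ,  -0.0001,   0.0062,   0.    ]), 'ee_pos': array([ 0.2773, -0.6147,  0.2411]), 'orientation': array([ 0.9776,  0.2103, -0.0002, -0.001 ]), 'ft_force': array([-0.1077,  0.7264,  0.0553]), 'ft_torque': array([ 0.017 , -0.0304,  0.0342]), 'grip_force': 0.0, 'finger_gap': 0.08515905214970697}
```

View pics/scene0.png

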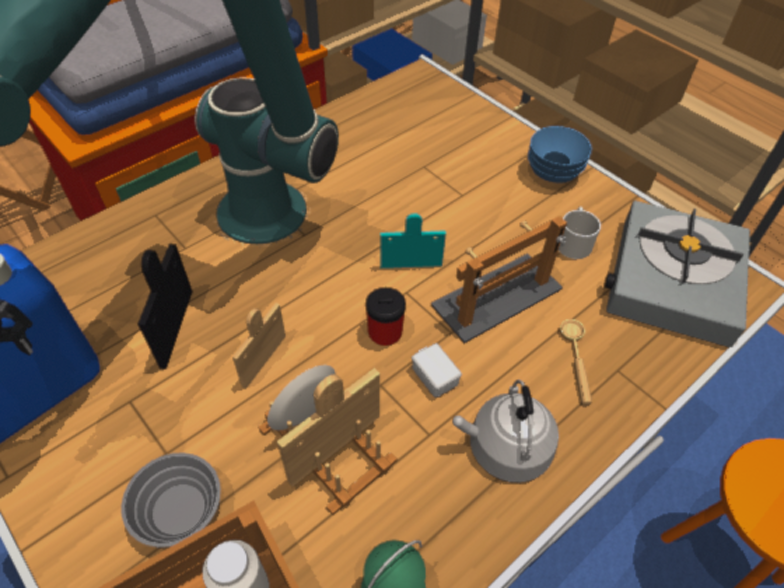

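View pics/top0.png

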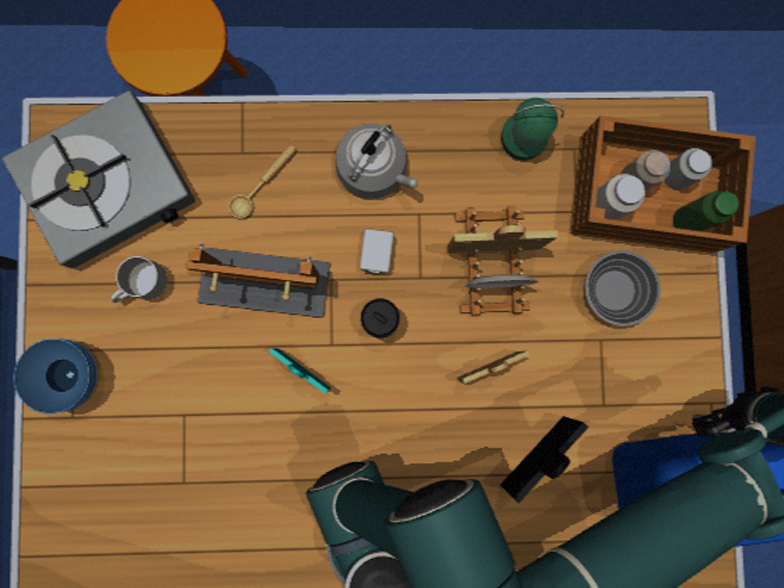

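Scene: the board stands in the rack (handle top about (328,385) of 784x588) with the plate beside it, and the stand's pegs point towards the robot (tips about (472,250) and (525,226)). In the top view the board's top edge runs (455,240)–(557,236) and the peg tips are near (286,293) and (239,285). Next I enlarge both.

Run:
```python
import cv2,numpy as np
from bench import env
def crop(n,x,y,w,h):
    f=F[n][y:y+h,x:x+w]; return cv2.resize(f,(400,300),interpolation=cv2.INTER_CUBIC)
F={n:env.grab_frame(n)[:,:,::-1].copy() for n in("scene","top")}
a=crop("scene",190,255,100,75);b=crop("scene",310,150,100,75);c=crop("top",315,145,100,75);d=crop("top",130,165,120,90)
cv2.imwrite("pics/crops.png",np.vstack([np.hstack([a,b]),np.hstack([c,d])]))
```

```text
(no output)
```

View pics/crops.png

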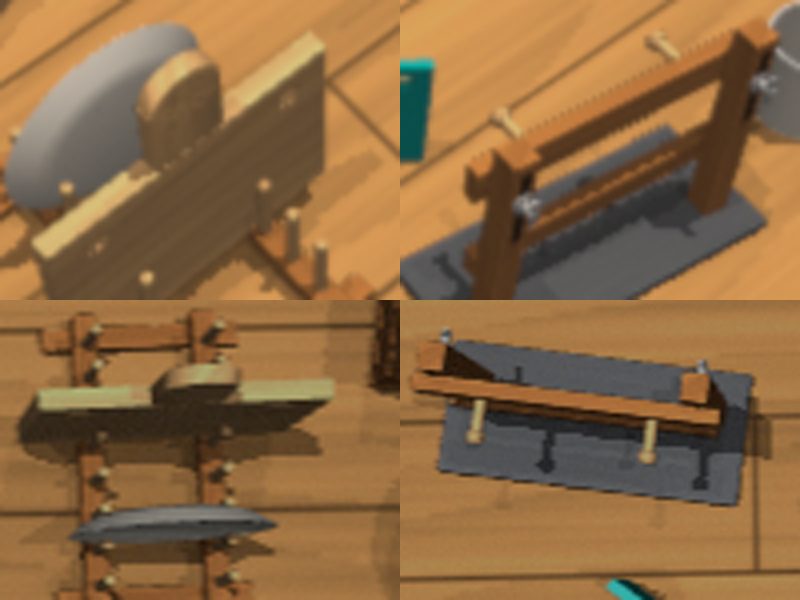

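```bash
cat > h.py <<'E'
import numpy as np
from bench import env
from scipy.spatial.transform import Rotation as R
np.set_printoptions(precision=4,suppress=True)
def ray(c,T,p):
    d=T[:3,:3]@np.array([(p[0]-c["cx"])/c["fx"],(p[1]-c["cy"])/c["fy"],1.]); return T[:3,3],d/np.linalg.norm(d)
def tri(rays):
    A=sum(np.eye(3)-np.outer(d,d) for o,d in rays); b=sum((np.eye(3)-np.outer(d,d))@o for o,d in rays)
    x=np.linalg.solve(A,b); return x,[float(np.linalg.norm(np.cross(x-o,d))) for o,d in rays]
def tool():
    s=env.state(); T=np.eye(4); T[:3,:3]=R.from_quat(s["orientation"]).as_matrix(); T[:3,3]=s["ee_pos"]; return T
def st(ps,pt):
    cs,ct=env.calibration("scene"),env.calibration("top"); return tri([ray(cs,cs["T"],ps),ray(ct,ct["T"],pt)])
E
python3 - <<'E'
from h import *
a,b=st((269.5,265.25),(325,170)),st((200,317.5),(398.2,167.4)); print("board ends",a,b,np.linalg.norm(a[0]-b[0]))
print("handle top",st((190+178/4,255+65/4),(315+197/4,145+75/4)))
p,q=st((373.75,160),(152.5,207)),st((335,179.5),(204.4,213)); print("pegs",p,q,np.linalg.norm(p[0]-q[0]))
d=a[0]-b[0];print("board yaw",np.degrees(np.arctan2(-d[0],d[1]))); d=p[0]-q[0];print("peg yaw",np.degrees(np.arctan2(-d[0],d[1])))
print(tool())
E
```

```text
board ends (array([ 0.608 , -0.1503,  0.1712]), [0.0004525482176145364, 0.0004525482176145834]) (array([ 0.6118, -0.3504,  0.171 ]), [0.0005513214828206444, 0.0005513214828208845]) 0.20015447402513228
handle top (array([ 0.6085, -0.2452,  0.2464]), [0.002863489988847252, 0.0028634899888473142])
pegs (array([0.5184, 0.3205, 0.1462]), [0.00030000010931747594, 0.0003000001093174331]) (array([0.4996, 0.18  , 0.1458]), [4.754608408838832e-05, 4.754608408851555e-05]) 0.14168177587150538
board yaw 1.0944219387260727
peg yaw -7.634746700388815
[[ 0.9115  0.4112 -0.0006  0.2774]
 [ 0.4112 -0.9115  0.0013 -0.6149]
 [ 0.     -0.0015 -1.      0.2414]
 [ 0.      0.      0.      1.    ]]
```

>>> apply_moves([
  [[0,0,-40,0,0,0,85],[0,0,-80,0,0,0,85],[40,-17,-100,0,0,-7,85],[80,-35,-120,0,0,-14,85],[118,-51,-130,0,0,-21,85],[156,-67,-140,0,0,-28,85],[194,-84,-150,0,0,-35,85],[232,-100,-159,0,0,-42,85],[270,-116,-159,0,0,-49,85],[308,-133,-159,0,0,-56,85],[346,-149,-159,0,0,-62,85],[384,-166,-159,0,0,-67,85]],
])

```text
clock: 1.2
ee_pos: [0.5507, -0.3151, 0.4014]
orientation: [0.697, 0.717, 0.0, 0.0]
ft_force: [0.5, -1.0, 0.1]
finger_gap: 0.0851
grip_force: 0.0
```

```bash
python3 -c "
from h import *
print(tool())"
```

```text
[[-0.0274  0.9996  0.0003  0.5507]
 [ 0.9996  0.0274 -0.0003 -0.3151]
 [-0.0003  0.0003 -1.      0.4014]
 [ 0.      0.      0.      1.    ]]
```

>>> apply_moves([
  [[32,29,0,0,0,0,85],[63,57,0,0,0,0,85],[63,57,0,0,0,0,85],[63,57,0,0,0,0,85],[63,57,0,0,0,0,85]],
])

```text
clock: 1.62
ee_pos: [0.6052, -0.2524, 0.4008]
orientation: [0.699, 0.715, -0.001, -0.0]
ft_force: [0.5, -0.1, 0.7]
finger_gap: 0.0851
grip_force: 0.0
```

```bash
cat >> h.py <<'E'
import cv2
def snap(name):
    T=tool(); f=env.grab_frame("wrist"); np.save(f"pics/{name}.npy",T); cv2.imwrite(f"pics/{name}.png",f[:,:,::-1]); return T
def wray(name,p):
    c=env.calibration("wrist"); return ray(c,np.load(f"pics/{name}.npy")@c["hand_eye"],p)
E
python3 -c "
from h import *
print(snap('wb1'))"
```

```text
[[-0.0235  0.9997 -0.0011  0.6052]
 [ 0.9997  0.0235 -0.0003 -0.2524]
 [-0.0003 -0.0011 -1.      0.4008]
 [ 0.      0.      0.      1.    ]]
```

View pics/wb1.png

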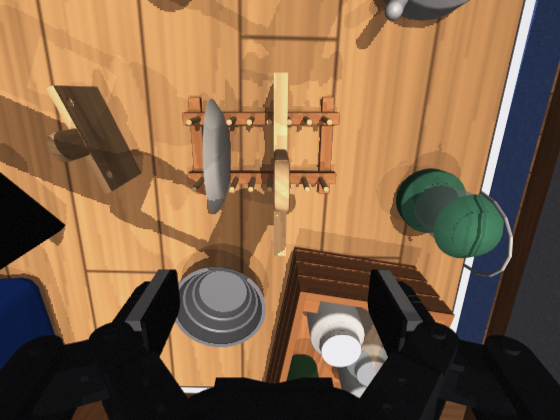

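The wrist view looks straight along the board: its top edge runs from (281,73) to (280,254), its handle top spans rows 150–210 at column 281, and the plate is to the left.

Run:
```python
from h import *
cs,ct=env.calibration("scene"),env.calibration("top")
for w,s,t in (((281,73),(269.5,265.25),(325,170)),((280,254),(200,317.5),(398.2,167.4))):
    W=wray("wb1",w);S=ray(cs,cs["T"],s);Tp=ray(ct,ct["T"],t)
    print(tri([W,S]),tri([W,Tp]),tri([W,S,Tp]))
    for z in(.171,.18): print(W[0]+W[1]*(z-W[0][2])/W[1][2])
for w in ((281,150),(281.5,210)):
    W=wray("wb1",w); print("handle",W[0]+W[1]*(.238-W[0][2])/W[1][2])
```

```text
(array([ 0.6097, -0.1522,  0.1753]), [0.00012615511386223556, 0.00012615511386246202]) (array([ 0.6101, -0.1513,  0.16  ]), [5.395441188127446e-05, 5.395441188131936e-05]) (array([ 0.6087, -0.1509,  0.1719]), [0.0014784850745441923, 0.0006316638040834358, 0.0012033338251551703])
[ 0.6099 -0.1518  0.171 ]
[ 0.6097 -0.1523  0.18  ]
(array([ 0.6145, -0.3518,  0.1769]), [0.00026268527062986213, 0.0002626852706299145]) (array([ 0.6127, -0.349 ,  0.1794]), [0.0022715917618707847, 0.002271591761870703]) (array([ 0.6132, -0.3511,  0.1744]), [0.002270234988593589, 0.0004230148084539466, 0.0024856937093019793])
[ 0.6149 -0.3546  0.171 ]
[ 0.6146 -0.35    0.18  ]
handle [ 0.6106 -0.2185  0.238 ]
handle [ 0.6128 -0.2747  0.238 ]
```

>>> apply_moves([
  [[1,7,40,0,0,0,60],[1,7,80,0,0,0,60],[1,7,120,0,0,0,60],[1,7,150,0,0,0,60],[1,7,175,0,0,0,60],[1,7,190,0,0,0,50],[1,7,197,0,0,0,50],[1,7,197,0,0,0,50],[1,7,197,0,0,0,50],[1,7,197,0,0,0,50]],
])

```text
clock: 2.5
ee_pos: [0.613, -0.2526, 0.2065]
orientation: [0.7, 0.715, 0.001, 0.002]
ft_force: [-0.6, -0.4, -0.1]
finger_gap: 0.0497
grip_force: 0.0
```

Run:
```python
from h import *
print(snap('wb2')); print(env.state()["ft_force"])
```

```text
[[-0.0214  0.9998  0.0031  0.613 ]
 [ 0.9998  0.0214 -0.0015 -0.2526]
 [-0.0015  0.0031 -1.      0.2065]
 [ 0.      0.      0.      1.    ]]
[0.41   0.4506 0.1738]
```

View pics/wb2.png

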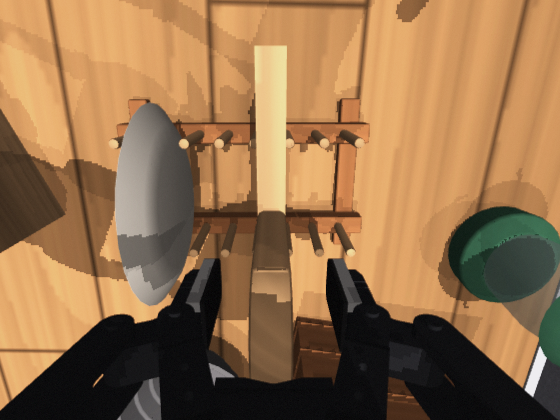

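Board edge end is at (271,46), and the handle lies centred between the fingers (column 271 against 273). Close.

>>> apply_moves([
  [[0,0,2,0,0,0,20],[0,0,2,0,0,0,8],[0,0,2,0,0,0,8],[0,0,2,0,0,0,8],[0,0,2,0,0,0,8],[0,0,2,0,0,0,8]],
], squeeze=60)

```text
clock: 3.05
ee_pos: [0.6126, -0.2515, 0.2031]
orientation: [0.699, 0.715, 0.0, 0.001]
ft_force: [-0.4, -0.8, 4.1]
finger_gap: 0.0136
grip_force: 59.2
```

Run:
```python
from h import *
print(tool()); 
W=wray("wb2",(271,46)); P=W[0]+W[1]*(.18-W[0][2])/W[1][2]; print(P, np.linalg.inv(np.load("pics/wb2.npy"))@np.append(P,1))
W=wray("wb1",(281,73)); P=W[0]+W[1]*(.18-W[0][2])/W[1][2]; print(P)
```

```text
[[-0.0225  0.9997  0.001   0.6126]
 [ 0.9997  0.0225 -0.0005 -0.2515]
 [-0.0006  0.001  -1.      0.2031]
 [ 0.      0.      0.      1.    ]]
[ 0.6097 -0.1517  0.18  ] [ 0.101  -0.0012  0.0264  1.    ]
[ 0.6097 -0.1523  0.18  ]
```

>>> apply_moves([
  [[0,0,-10,0,0,0,8],[0,0,-30,0,0,0,8],[0,0,-60,0,0,0,8],[0,0,-90,0,0,0,8],[0,0,-120,0,0,0,8],[0,0,-150,0,0,0,8],[0,0,-175,0,0,0,8],[0,0,-187,0,0,0,8],[20,0,-187,0,0,0,8],[50,-10,-187,0,0,0,8],[85,-20,-187,0,0,0,8],[120,-30,-187,0,0,0,8]],
])

```text
clock: 4.05
ee_pos: [0.5785, -0.1312, 0.3873]
orientation: [0.7, 0.714, -0.001, -0.001]
ft_force: [0.2, 0.2, -2.6]
finger_gap: 0.0133
grip_force: 59.2
```

>>> apply_moves([
  [[35,-8,0,0,0,0.5,8],[70,-16,0,0,0,1.5,8],[105,-24,0,0,0,2.5,8],[140,-33,0,0,0,3.5,8],[175,-41,0,0,0,4.5,8],[210,-50,0,0,0,5.5,8],[245,-58,0,0,0,6.5,8],[280,-67,0,0,0,7.5,8],[315,-75,0,0,0,8.2,8],[345,-83,0,0,0,8.9,8],[370,-89,0,0,0,8.9,8],[389,-92,0,0,0,8.9,8]],
])

```text
clock: 5.05
ee_pos: [0.4771, 0.2568, 0.3878]
orientation: [0.752, 0.659, -0.001, -0.001]
ft_force: [0.9, -1.1, -2.7]
finger_gap: 0.0133
grip_force: 59.1
```

>>> apply_moves([
  [[0,0,0,0,0,0,8],[0,0,0,0,0,0,8],[0,0,0,0,0,0,8]],
])

```text
clock: 5.3
ee_pos: [0.4785, 0.2542, 0.3882]
orientation: [0.752, 0.659, -0.001, 0.0]
ft_force: [0.2, -0.8, -2.0]
finger_gap: 0.0133
grip_force: 59.1
```

Run:
```python
from h import *
print(snap('wp1')); print(env.state()["ft_force"])
```

```text
[[ 0.1322  0.9912 -0.0016  0.4785]
 [ 0.9912 -0.1322 -0.0015  0.2542]
 [-0.0017 -0.0014 -1.      0.3882]
 [ 0.      0.      0.      1.    ]]
[-0.5241  0.5966 -2.8929]
```

View pics/wp1.png

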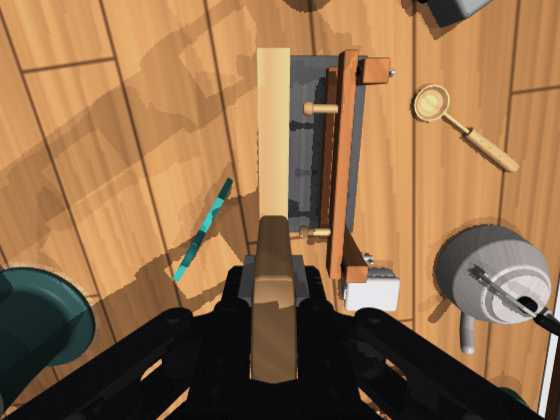

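The pegs show right of the held board: tips at (304,109) and (300,233), roots at (337,108) and (331,232).

Run:
```python
from h import *
T=np.load("pics/wp1.npy"); I=np.linalg.inv(T)
for z in(.15,.155,.16,.165):
    L=[]
    for p in((304,109),(300,233),(337,108),(331,232)):
        o,d=wray("wp1",p); P=o+d*(z-o[2])/d[2]; L.append((I@np.append(P,1))[:3])
    L=np.array(L); a,b=L[0],L[1]; r,s=L[2],L[3]
    print(z,"sep",np.linalg.norm(a-b),"mid",(a+b)/2,"yaw tips",np.degrees(np.arctan2(*(a-b)[1::-1][:2])),np.degrees(np.arctan2(*(r-s)[1::-1])),"len",np.linalg.norm(a-r))
W=wray("wp1",(274,47)); P=W[0]+W[1]*((.3882-.023)-W[0][2])/W[1][2]; print("board end",I@np.append(P,1))
cs=env.calibration("scene")
for pw,ps in (((304,109),(373.75,160)),((300,233),(335,179.5))): print(tri([wray("wp1",pw),ray(cs,cs["T"],ps)]))
```

```text
0.15 sep 0.1437265822917482 mid [-0.0067  0.032   0.2382] yaw tips 0.23718244728701637 -0.6178722654948305 len 0.03512261532295282
0.155 sep 0.14178422803982693 mid [-0.0055  0.0316  0.2332] yaw tips 0.23718244728700788 -0.6178722654949138 len 0.03464796018175782
0.16 sep 0.13984187378790564 mid [-0.0043  0.0311  0.2282] yaw tips 0.2371824472869764 -0.6178722654948622 len 0.03417330504056327
0.165 sep 0.1378995195359843 mid [-0.0031  0.0307  0.2232] yaw tips 0.23718244728692112 -0.6178722654948325 len 0.033698649899368494
board end [0.1002 0.0001 0.0228 1.    ]
(array([0.5199, 0.315 , 0.1512]), [0.0013885206122935631, 0.0013885206122934363])
(array([0.5012, 0.1742, 0.1526]), [0.0023595566707294373, 0.002359556670729298])
```

>>> apply_moves([
  [[-3,15,0,0,0,0,8],[-5,30,5,0,0,0,8],[-5,37,15,0,0,0,8],[-5,37,25,0,0,0,8],[-5,37,33,0,0,0,8],[-5,37,38,0,0,0,8],[-5,37,40,0,0,0,8],[-5,37,40,0,0,0,8],[-5,37,40,0,0,0,8]],
])

```text
clock: 6.1
ee_pos: [0.5146, 0.2451, 0.3494]
orientation: [0.752, 0.659, 0.0, -0.0]
ft_force: [0.2, 0.2, -2.8]
finger_gap: 0.0134
grip_force: 59.3
```

>>> apply_moves([
  [[0,0,1,0,0,0,8],[0,0,2,0,0,0,8],[0,0,2,0,0,0,8]],
])

```text
clock: 6.35
ee_pos: [0.5148, 0.245, 0.3476]
orientation: [0.752, 0.659, 0.0, 0.0]
ft_force: [-0.3, 0.1, -2.9]
finger_gap: 0.0138
grip_force: 59.3
```

>>> apply_moves([
  [[0,0,1,0,0,0,8],[0,0,2,0,0,0,8],[0,0,3,0,0,0,8],[0,0,3,0,0,0,8]],
])

```text
clock: 6.68
ee_pos: [0.5148, 0.2448, 0.3439]
orientation: [0.753, 0.659, -0.0, -0.0]
ft_force: [-0.5, 0.2, -1.8]
finger_gap: 0.0135
grip_force: 59.3
```

>>> apply_moves([
  [[0,0,1,0,0,0,8],[0,0,2,0,0,0,8],[0,0,2,0,0,0,8]],
])

```text
clock: 6.93
ee_pos: [0.5148, 0.2448, 0.342]
orientation: [0.753, 0.659, -0.0, -0.0]
ft_force: [0.3, -0.7, -2.6]
finger_gap: 0.0134
grip_force: 59.3
```

>>> apply_moves([
  [[0,0,1,0,0,0,8],[0,0,2,0,0,0,8],[0,0,2,0,0,0,8]],
])

```text
clock: 7.18
ee_pos: [0.5148, 0.2448, 0.34]
orientation: [0.753, 0.659, -0.0, -0.0]
ft_force: [-0.1, 0.8, -3.3]
finger_gap: 0.0132
grip_force: 59.3
```

>>> apply_moves([
  [[0,0,1,0,0,0,8],[0,0,2,0,0,0,8],[0,0,2,0,0,0,8]],
])

```text
clock: 7.43
ee_pos: [0.5148, 0.2448, 0.338]
orientation: [0.753, 0.659, -0.0, -0.0]
ft_force: [0.1, -0.1, -3.3]
finger_gap: 0.0135
grip_force: 59.3
```

>>> apply_moves([
  [[0,0,1,0,0,0,8],[0,0,1.5,0,0,0,8],[0,0,1.5,0,0,0,8]],
])

```text
clock: 7.68
ee_pos: [0.5148, 0.2448, 0.3366]
orientation: [0.753, 0.659, -0.0, -0.0]
ft_force: [0.8, -0.3, -2.9]
finger_gap: 0.0134
grip_force: 59.3
```

>>> apply_moves([
  [[0,0,1,0,0,0,8],[0,0,1.5,0,0,0,8],[0,0,1.5,0,0,0,8]],
])

```text
clock: 7.93
ee_pos: [0.515, 0.2449, 0.3362]
orientation: [0.753, 0.659, 0.0, 0.0]
ft_force: [-1.5, -0.8, 1.7]
finger_gap: 0.0134
grip_force: 60.1
```

Contact with the peg tops at TCP z = 0.336, so the peg axis is at about 0.156 m, which agrees with the camera values. Next: back off, lower by about 135 mm in front of the pegs, and look closely.

>>> apply_moves([
  [[0,0,-6,0,0,0,8],[0,-12,-6,0,0,0,8],[0,-32,-4,0,0,0,8],[0,-32,20,0,0,0,8],[0,-32,50,0,0,0,8],[0,-32,80,0,0,0,8],[0,-32,105,0,0,0,8],[0,-32,122,0,0,0,8],[0,-32,131,0,0,0,8],[0,-32,134,0,0,0,8],[0,-32,134,0,0,0,8],[0,-32,134,0,0,0,8]],
])

```text
clock: 8.93
ee_pos: [0.4839, 0.2496, 0.2027]
orientation: [0.752, 0.659, 0.001, 0.0]
ft_force: [0.2, 0.4, -1.8]
finger_gap: 0.0134
grip_force: 59.6
```

Run:
```python
from h import *
print(snap('wp2')); print(env.state()["ft_force"])
f=cv2.imread('pics/wp2.png'); s=env.grab_frame("scene")[:,:,::-1]
a=cv2.resize(f[0:280,200:480],(400,400),interpolation=cv2.INTER_CUBIC); b=cv2.resize(s[130:230,300:400],(400,400),interpolation=cv2.INTER_CUBIC)
cv2.imwrite('pics/wp2c.png',np.hstack([a,b]))
```

```text
[[ 0.1325  0.9912  0.0019  0.4839]
 [ 0.9912 -0.1325  0.001   0.2496]
 [ 0.0012  0.0018 -1.      0.2027]
 [ 0.      0.      0.      1.    ]]
[-0.5594  1.1267 -1.8799]
```

View pics/wp2c.png

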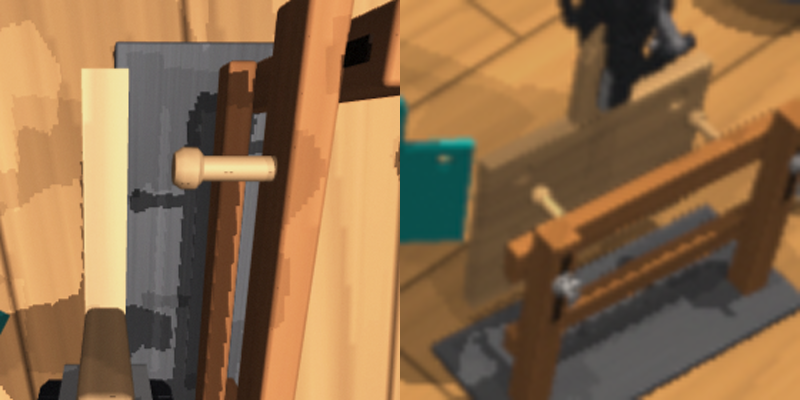

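Left crop: the +y peg head is centred at (333,117) with its neck at (375,118), and the board end is at (273.5,47.6). The right crop shows the board standing clear in front of both pegs.

Run:
```python
from h import *
T=np.load("pics/wp2.npy"); I=np.linalg.inv(T)
def at(p,z):
    o,d=wray("wp2",p); return (I@np.append(o+d*(z-o[2])/d[2],1))[:3]
for p in((323.9,116.9),(333,116.9),(375,118.3)): print(at(p,.1557))
print("board end",at((273.5,47.6),T[2,3]-.023))
s=env.state(); print(s["ee_pos"],s["ft_force"])
```

```text
[0.0699 0.0261 0.0471]
[0.0699 0.0308 0.0471]
[0.0692 0.0527 0.0471]
board end [ 0.1    -0.0001  0.0231]
[0.4843 0.2497 0.2032] [ 0.0322 -0.7096 -1.6932]
```

>>> apply_moves([
  [[0,5,2,0,0,0,8],[0,10,2,0,0,0,8],[0,15,2,0,0,0,8],[0,18,2,0,0,0,8],[0,20,2,0,0,0,8],[0,21,2,0,0,0,8],[0,21,2,0,0,0,8]],
])

```text
clock: 9.62
ee_pos: [0.5043, 0.2462, 0.1993]
orientation: [0.753, 0.658, -0.0, 0.0]
ft_force: [0.1, 0.1, -2.2]
finger_gap: 0.0132
grip_force: 59.7
```

>>> apply_moves([
  [[0,1,0,0,0,0,8],[0,2,0,0,0,0,8],[0,2,0,0,0,0,8],[0,2,0,0,0,0,8]],
])

```text
clock: 9.95
ee_pos: [0.506, 0.2461, 0.1993]
orientation: [0.753, 0.659, 0.0, 0.0]
ft_force: [0.3, 0.4, -1.7]
finger_gap: 0.0131
grip_force: 59.7
```

>>> apply_moves([
  [[0,1,-1.3,0,0,0,8],[0,2,-1.3,0,0,0,8],[0,3,-1.3,0,0,0,8],[0,3,-1.3,0,0,0,8]],
])

```text
clock: 10.28
ee_pos: [0.5092, 0.2457, 0.2006]
orientation: [0.753, 0.659, 0.0, 0.0]
ft_force: [0.5, -0.1, -3.0]
finger_gap: 0.0136
grip_force: 59.6
```

>>> apply_moves([
  [[0,1,0,0,0,0,8],[0,2,0,0,0,0,8],[0,3,0,0,0,0,8],[0,3,0,0,0,0,8]],
])

```text
clock: 10.62
ee_pos: [0.5121, 0.2452, 0.2006]
orientation: [0.753, 0.659, 0.0, 0.0]
ft_force: [-0.5, -0.7, -2.4]
finger_gap: 0.0131
grip_force: 59.6
```

>>> apply_moves([
  [[0,1,0,0,0,0,8],[0,2,0,0,0,0,8],[0,3,0,0,0,0,8],[0,4,0,0,0,0,8],[0,5,0,0,0,0,8],[0,6,0,0,0,0,8],[0,6,0,0,0,0,8]],
])

```text
clock: 11.2
ee_pos: [0.5181, 0.2444, 0.2006]
orientation: [0.753, 0.659, 0.0, 0.0]
ft_force: [-0.8, 0.3, -1.3]
finger_gap: 0.0136
grip_force: 59.6
```

>>> apply_moves([
  [[0,1,0,0,0,0,8],[0,2,0,0,0,0,8],[0,3,0,0,0,0,8],[0,4,0,0,0,0,8],[0,5,0,0,0,0,8],[0,6,0,0,0,0,8],[0,6,0,0,0,0,8]],
])

```text
clock: 11.78
ee_pos: [0.524, 0.2436, 0.2006]
orientation: [0.753, 0.659, 0.0, 0.0]
ft_force: [0.1, -0.4, -2.4]
finger_gap: 0.0136
grip_force: 59.6
```

>>> apply_moves([
  [[0,1,0,0,0,0,8],[0,2,0,0,0,0,8],[0,3,0,0,0,0,8],[0,4,0,0,0,0,8],[0,5,0,0,0,0,8],[0,6,0,0,0,0,8],[0,6,0,0,0,0,8]],
])

```text
clock: 12.37
ee_pos: [0.53, 0.2429, 0.2006]
orientation: [0.753, 0.659, 0.0, 0.0]
ft_force: [-0.2, -0.3, -2.6]
finger_gap: 0.0133
grip_force: 59.6
```

>>> apply_moves([
  [[0,1,0,0,0,0,8],[0,2,0,0,0,0,8],[0,3,0,0,0,0,8],[0,4,0,0,0,0,8],[0,5,0,0,0,0,8],[0,5,0,0,0,0,8]],
])

```text
clock: 12.87
ee_pos: [0.5349, 0.2422, 0.2006]
orientation: [0.753, 0.659, 0.0, 0.0]
ft_force: [0.3, -0.2, -2.0]
finger_gap: 0.0133
grip_force: 59.6
```

>>> apply_moves([
  [[0,0.7,0,0,0,0,8],[0,1.5,0,0,0,0,8],[0,1.5,0,0,0,0,8]],
])

```text
clock: 13.12
ee_pos: [0.5363, 0.242, 0.2005]
orientation: [0.753, 0.659, -0.0, -0.0]
ft_force: [0.1, 0.0, -2.1]
finger_gap: 0.0133
grip_force: 59.6
```

>>> apply_moves([
  [[0,0.7,0,0,0,0,8],[0,1.2,0,0,0,0,8],[0,1.2,0,0,0,0,8]],
])

```text
clock: 13.37
ee_pos: [0.5368, 0.242, 0.2004]
orientation: [0.753, 0.658, -0.0, -0.001]
ft_force: [-2.7, 1.0, -1.7]
finger_gap: 0.0132
grip_force: 59.8
```

>>> apply_moves([
  [[0,0.5,0,0,0,0,8],[0,1,0,0,0,0,8],[0,1,0,0,0,0,8]],
])

```text
clock: 13.62
ee_pos: [0.537, 0.2419, 0.2004]
orientation: [0.753, 0.658, -0.001, -0.001]
ft_force: [-5.8, 1.0, 0.4]
finger_gap: 0.0132
grip_force: 60.0
```

>>> apply_moves([
  [[0,-0.7,0,0,0,0,8],[0,-0.7,1,0,0,0,8],[0,-0.7,2,0,0,0,8],[0,-0.7,2.7,0,0,0,8],[0,-0.7,2.7,0,0,0,8]],
])

```text
clock: 14.03
ee_pos: [0.5369, 0.2418, 0.1977]
orientation: [0.753, 0.659, -0.001, -0.0]
ft_force: [-4.4, 0.9, -0.8]
finger_gap: 0.0134
grip_force: 60.0
```

>>> apply_moves([
  [[0,0,0.5,0,0,0,8],[0,0,1,0,0,0,8],[0,0,1.3,0,0,0,8],[0,0,1.3,0,0,0,8]],
])

```text
clock: 14.37
ee_pos: [0.5369, 0.2418, 0.1965]
orientation: [0.753, 0.659, -0.001, -0.0]
ft_force: [-5.3, 0.0, 1.5]
finger_gap: 0.0133
grip_force: 60.0
```

Run:
```python
from h import *
T=snap('wp3'); st_=env.state(); print(T,st_["ft_force"],st_["ft_torque"])
f=cv2.imread('pics/wp3.png'); s=env.grab_frame("scene")[:,:,::-1]
a=cv2.resize(f[0:280,200:480],(400,400),interpolation=cv2.INTER_CUBIC); b=cv2.resize(s[130:230,300:400],(400,400),interpolation=cv2.INTER_CUBIC)
cv2.imwrite('pics/wp3c.png',np.hstack([a,b]))
```

```text
[[ 0.1327  0.9912 -0.0017  0.5369]
 [ 0.9912 -0.1327 -0.0002  0.2418]
 [-0.0004 -0.0017 -1.      0.1965]
 [ 0.      0.      0.      1.    ]] [-5.2067  0.3778  0.854 ] [ 0.0045  1.0288 -0.3014]
```

View pics/wp3c.png

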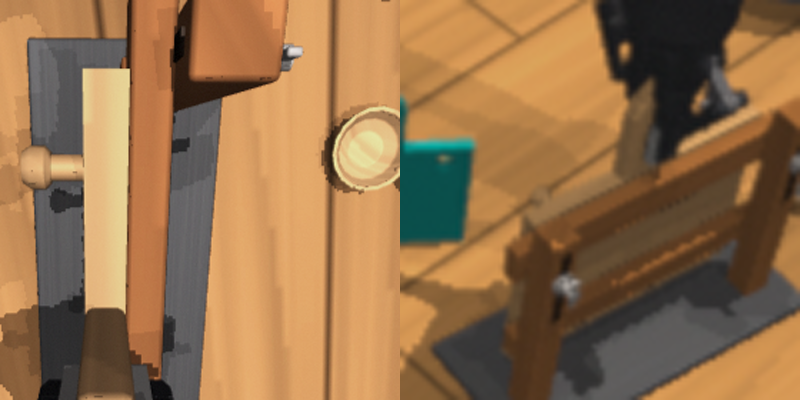

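The board lies against the batten, with the +y head out in front of it at (37,167) in the crop, and it has sunk 4 mm onto the necks. Release.

>>> apply_moves([
  [[0,-0.5,0.4,0,0,0,8],[0,-0.5,0.4,0,0,0,8],[0,-0.5,0.4,0,0,0,14],[0,-0.5,0.4,0,0,0,16],[0,-0.5,0.4,0,0,0,20],[0,-0.5,0.4,0,0,0,26],[0,-0.5,0.4,0,0,0,32],[0,-0.5,0.4,0,0,0,36],[0,-0.5,0.4,0,0,0,36],[0,-0.5,0.4,0,0,0,36]],
], squeeze=20)

```text
clock: 15.3
ee_pos: [0.5374, 0.2419, 0.1963]
orientation: [0.753, 0.659, 0.0, 0.0]
ft_force: [-0.3, 0.6, 0.3]
finger_gap: 0.0362
grip_force: 0.0
```

Run:
```python
from h import *
T=snap('wp4'); s_=env.state(); print(T[:3,3],s_["ft_force"],s_["finger_gap"])
f=cv2.imread('pics/wp4.png'); s=env.grab_frame("scene")[:,:,::-1]
a=cv2.resize(f[0:420,100:520],(400,400),interpolation=cv2.INTER_CUBIC); b=cv2.resize(s[130:230,300:400],(400,400),interpolation=cv2.INTER_CUBIC)
cv2.imwrite('pics/wp4c.png',np.hstack([a,b]))
```

```text
[0.5374 0.2419 0.1963] [ 0.256  -0.2291  0.1006] 0.03608305974157578
```

View pics/wp4c.png

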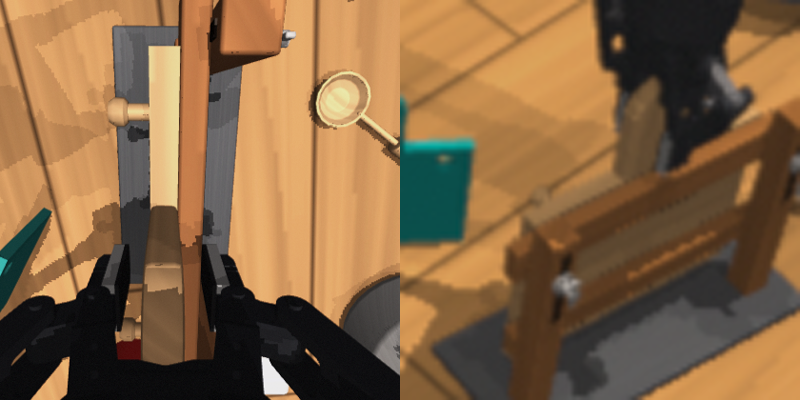

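The board hangs free on both pegs; the second head shows at about (128,328) in the left crop. Withdraw straight up.

>>> apply_moves([
  [[0,0,-10,0,0,0,36],[0,0,-25,0,0,0,36],[0,0,-50,0,0,0,36],[0,0,-80,0,0,0,36],[0,0,-110,0,0,0,36],[0,0,-140,0,0,0,36],[0,-30,-160,0,0,0,36],[0,-70,-170,0,0,0,36],[0,-100,-170,0,0,0,36],[0,-100,-170,0,0,0,36],[0,-100,-170,0,0,0,36]],
])

```text
clock: 16.32
ee_pos: [0.4372, 0.2555, 0.3678]
orientation: [0.752, 0.659, 0.001, 0.0]
ft_force: [0.2, 0.1, 0.0]
finger_gap: 0.036
grip_force: 0.0
```

Run:
```python
from h import *
T=snap('wp5'); print(T[:3,3],env.state()["qd"])
f=cv2.imread('pics/wp5.png'); s=env.grab_frame("scene")[:,:,::-1]
a=cv2.resize(f[0:420,100:520],(400,400),interpolation=cv2.INTER_CUBIC); b=cv2.resize(s[130:230,300:400],(400,400),interpolation=cv2.INTER_CUBIC)
cv2.imwrite('pics/wp5c.png',np.hstack([a,b]))
```

```text
[0.4372 0.2555 0.3678] [-0.0148  0.0339 -0.009   0.0011 -0.0038 -0.0008]
```

View pics/wp5c.png

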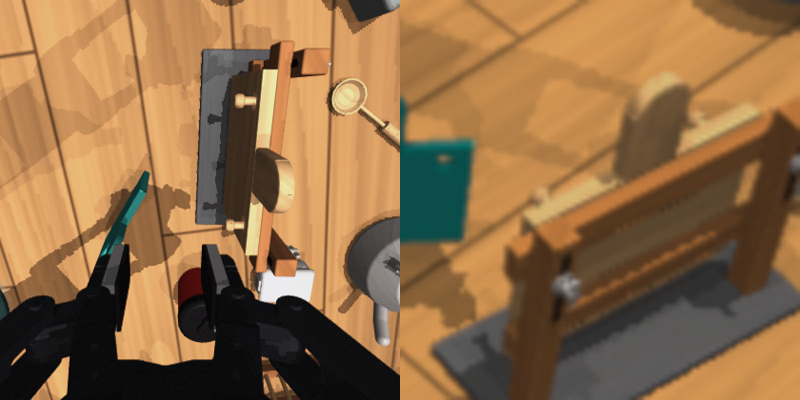

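Both peg heads stick out in front of the board at (245,100) and (235,226) in the left crop. The board is level and flat against the batten, so I hand in.

```bash
python3 -c "
from bench import env
print(env.sign_off())"
```

```text
the job is handed in; nothing more can be done
None
```

The cutting board hangs by both holes on the two pegs, level and flat against the batten; the gripper has let go and pulled clear, nothing else was touched, and the job was handed in at about 16 s of robot time.

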